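# Load the coffee capsule and hold the brew lever level

## Task

Put the larger of the two refillable steel capsules into the round well on top of the coffee machine, knob up and fully seated on its flange, and let go of it. Only then press the sprung brew lever on the machine's side down from its raised rest until its arm is level, never all the way to its bottom stop, and finish while still holding it level there: do not let go. Leave the mugs, the small capsule and the other things where they are.

Things in the scene. Friction and masses are not known exactly. Their poses are not given: they have to be found in the camera images.
- machine: black coffee machine fixed to the counter, 240 deep (x) x 160 wide (y) x 220 mm high. Origin: centre of its underside on the counter; +z up, its front with spout and drip tray is -x, the lever is on its left side (+y). The front 140 mm of its flat top is aluminium, with the well in it. Place and yaw vary.
- well (a point): centre of the mouth of the round capsule well in the machine's top, at machine (-50, 0, 220) mm, z up. The well is about 50 mm across and 45 mm deep, upright, with a flat rim.
- lever_pad (a point): centre of the top face of the pale aluminium pad at the lever's outer end: 40 mm (machine x) by 36 mm along the arm, 10 mm thick; 105 mm from the hinge along the arm, 5 mm above the arm's middle line. Its y runs outwards along the arm, z out of the pad's top. When the arm is level this face is 165 mm above the counter, at machine (-40, 190) mm, about 41 mm lower than at rest.
- lever (a joint): angle of the brew lever about its hinge at machine (-40, 85, 160) mm, axis along machine x; the arm runs out to machine +y. 0 at rest, where it slopes up outwards by 0.4 rad; grows as pressed down; 0.40 rad when level, 0.80 rad at the bottom stop. A spring always returns it; at the pad about 2 N to start, 6 N at level, 10 N at the bottom.
- capsule_large: the larger refillable steel capsule, upright on the wooden board. Origin: centre of its underside; z up. Tapered round body 36 mm across at the bottom, 43 mm at 32 mm height; flange 60 mm across, 32 to 36 mm up; grip knob 30 mm across, 36 to 54 mm up. 60 to 130 g. Seated in the well it hangs by its flange on the rim, its origin 32 mm below the mouth.
- capsule_small: the smaller capsule of the same steel and shape (flange 42 mm, knob 20 mm across, 37 mm high in all), on the same board; not wanted. Origin: centre of its underside. The two may stand either way round, about 130 mm apart.
- mug: white mug, 76 mm across, 82 mm high, on the machine's drip tray under the spout; leave it. Origin: centre of its underside.
- mug_spare: white mug, 80 mm across, 88 mm high, on the counter to the left; leave it. Origin: centre of its underside.
- jar: glass jar with a wooden cap, 64 mm across, 90 mm high, on the counter to the left of the machine, beyond the lever; leave it. Origin: centre of its underside.
- spoon: teaspoon, 150 mm long, lying along the board beside the capsules (the board is fixed, 300 x 160 mm, 12 mm thick); leave it. Origin: on its underside, within its length.

How it is judged:
By the outcome, as a careful person would: the job done as asked, in the order asked, and still so for the second after the job is handed in, while the arm keeps its last pose, push and grip.
It also fails if it takes over 51 s, if anything falls off the work surface, if the arm or the gripper's body presses on something with over 40 N, if the wrist force passes 120 N, or if a joint passes its speed limit or range.

## Robot

A 6-joint arm with a two-finger parallel gripper is mounted at the origin on the work surface. World frame = base frame: x ahead of the robot, y to its left, z up, the work surface at z = 0. Lengths are in mm, angles in rad, forces in N, time in s.
With the tool pointing down it reaches from about 325 to 850 mm from the base axis. Payload 15.5 kg.
Tool frame: the origin (TCP) lies at the very end of the fingers, on their centre line; the grasp point (between the pads) lies 19 mm behind it (hold_point_z is the distance from the TCP to the grasp point, in mm); z points along the fingers, y is the line along which they close (so a half turn about z gives the same grasp; the last joint's range is limited). The gripper opens to 91 mm and grips with 3 to 60 N. Pads are 32 mm wide; open, the fingers measure 118 mm over their backs; the gripper's body (76 mm by 178 mm) begins 60 mm behind the grasp point.
Start: joints at [1.214, 0.494, 1.345, -0, 1.302, -0.096], TCP at [161.757, 603.706, 213.915] pointing down, gripper open.
Joint ranges: [-2.91, 2.91], [-0.82, 2.16], [0.22, 2.67], [-1.22, 4.37], [0.12, 2.79], [-3.08, 3.08]. Speed limits (rad/s): [1.89, 1.89, 2.57, 3.01, 3.01, 3.01].

## Interface

Orientations are given as a 3x3 rotation matrix whose columns are the frame's x, y, z axes.
In Python, from station import sense, grab_frame, finish_job, outline_of, pinpoint, hold_point_z gives the robot as it stands. The module is installed in compiled form; this text tells all that it offers.
- The arm moves only by the shell command python3 -m inch 'ROWS'. ROWS is JSON, one flat list of numbers, 5 for each row, row after row: the shift along the tool's x, y, z in mm, then the turn about the tool's z in rad, then the opening, from 0 (shut) to 1 (fully open). In form: [dx, dy, dz, twist, fingers, dx, dy, dz, twist, fingers, ...]. A call has 1 to 5 rows; each row shifts and turns the commanded pose from where the row before left it, along the tool's axes as they then stand; what a row does not reach is not made up. A row lasts 1/8 s, in which the tool goes at most 62.5 mm and 10.7 degrees, less where a joint would pass 70% of its speed; a pose out of reach is approached as far as the arm can. A call with a gripper value outside its range is refused whole. The fingers move at their own pace and stop on an object; the grip force is fixed at half the most. Time passes only in rows, so rows that do not move let the fingers close. It gives the time, the measured TCP pose, the force, the opening and the grip force at its end, in the units of the state.
- sense(): the state, without advancing time (a new reading comes with each control period).
- grab_frame(name): name is "scene" or "side" or "wrist"; returns a dict with "image" (384x512x3 uint8, blue, green, red), "vfov" (degrees; the focal length in pixels is half the picture's height over the tangent of half this angle, whatever the lens; pixels are square), "cx", "cy" (the principal point, pixels), "position" and "attitude" of the camera in the world. Camera axes: x right, y down, z forward; pixel columns grow to the right and rows downward; lengths in mm; the calibration is good to about 2 mm. A picture is of the moment at which its call begins. There is no depth.
- finish_job(): hands the job in; it is judged then, once.
Trained networks look in a picture, given as the dict that the camera call returned (one of the last four; its "shot" number tells which), for a name from the list of things; names that differ only in an ending like _2 or _b are one class to them, and where a whole thing is asked for, a point or a joint stands for the part that bears it (a point fixed in the world has none). Each returns a list of dicts, best first, with "confidence" (0 to 1); they miss things now and then, are a little off and sometimes report something else, mostly with a low value. They report only what shows in the picture. A call takes as long as a camera call.
- outline_of(picture, label): "region" (384x512 bool, what is visible of it) and "extent" ([left, top, right, bottom] in pixels, round what is visible of it).
- pinpoint(picture, label): "location" ([column, row] in pixels: a listed point, or the origin of a listed thing).
The state is a dict: "clock": time; "joint_positions": joint angles; "qvel": joint speeds; "effort": joint torques, N m; "tcp_pos": TCP position; "tcp_rot": TCP orientation; "force": force on the tool from outside, world axes, zero at the start; "moment": the same for the moment, N m; "opening": finger opening in mm; "grip_force": force on a finger pad.
Only numpy, scipy, OpenCV 4.12 (cv2) and the standard library are available. Lean on these libraries where they do the work, as an engineer would, in place of code of your own. Each camera call takes 0.05 s, during which the arm holds its last target. There are 200 camera calls.

## Working session

There is one attempt and no reset: what is moved stays moved. The work goes in short steps, Python scripts to look and compute and a shell command to move; the robot and the scene stay as the last step left them, time stands still between calls to the robot, and variables do not carry over. Pictures are saved under pics/ and viewed, at most 10 in all, crops included, and the job is handed in when it is done.

```bash
mkdir -p pics; cat > h.py <<'E'
import numpy as np, cv2
from station import *
def K(f):
    F=f["image"].shape[0]/2/np.tan(np.radians(f["vfov"])/2); return F
def ray(f,p):
    R=np.array(f["attitude"]); F=K(f)
    if R.shape!=(3,3):
        from scipy.spatial.transform import Rotation; R=Rotation.from_quat(R).as_matrix()
    d=R@np.array([(p[0]-f["cx"])/F,(p[1]-f["cy"])/F,1]); return np.array(f["position"]),d/np.linalg.norm(d)
def onz(f,p,z):
    o,d=ray(f,p); return o+d*(z-o[2])/d[2]
def tri(obs):
    A=np.zeros((3,3));b=np.zeros(3)
    for f,p in obs:
        o,d=ray(f,p);P=np.eye(3)-np.outer(d,d);A+=P;b+=P@o
    X=np.linalg.solve(A,b)
    return X,[round(float(np.linalg.norm((np.eye(3)-np.outer(ray(f,p)[1],ray(f,p)[1]))@(X-ray(f,p)[0]))),1) for f,p in obs]
def proj(f,X):
    R=np.array(f["attitude"]);c=R.T@(np.array(X)-f["position"]);return c[:2]/c[2]*K(f)+[f["cx"],f["cy"]]
E
python3 - <<'E'
from h import *
np.set_printoptions(precision=1,suppress=True)
s=sense();print(s["clock"],s["tcp_rot"],hold_point_z if not callable(hold_point_z) else hold_point_z())
fs={n:grab_frame(n) for n in("scene","side","wrist")}
for n,f in fs.items(): cv2.imwrite(f"pics/{n}0.png",f["image"]);print(n,f["position"],np.array(f["attitude"]).tolist(),f["vfov"])
Z=dict(machine=0,well=220,lever_pad=206,capsule_large=12,capsule_small=12,mug=None,mug_spare=0,jar=0,spoon=12)
for l in Z:
    o=[]
    for n,f in fs.items():
        r=pinpoint(f,l)
        for q in r[:2]: print(l,n,np.round(q["location"],1),round(q["confidence"],2), onz(f,q["location"],Z[l]) if Z[l] is not None else '')
        if r and r[0]["confidence"]>.4:o.append((f,r[0]["location"]))
    if len(o)>1: print("   TRI",*tri(o))
E
cd pics; python3 -c "
import cv2,numpy as np
cv2.imwrite('m.png',cv2.resize(np.vstack([np.hstack([cv2.imread('scene0.png'),cv2.imread('side0.png')])]),(800,300)))"
```

```text
0.0 [[-1.   0.3 -0. ]
 [ 0.3  1.  -0. ]
 [ 0.  -0.  -1. ]] 18.8
scene [1310.4 -642.   838.5] [[0.6834219138415286, 0.377668434077308, -0.6247407795100111], [0.7298920189414341, -0.3697447148632835, 0.5749317233517962], [-0.013861037723753628, -0.8489142475729, -0.5283488165037917]] 49.44668221963417
side [-143.3 -674.6  887.8] [[0.7727400362604899, -0.36841473518699186, 0.5168591870686208], [-0.6342595465139729, -0.4792981054158892, 0.6066202715048593], [0.024241782443262656, -0.7965826442007372, -0.604043398227425]] 47.95853903286434
wrist [ 91.2 623.  384.8] [[0.2591259213152865, 0.9322112291297984, 0.25265783420826865], [0.9658435389910528, -0.2500694405111582, -0.06790826983271966], [-0.00012284844761487773, 0.26162472973085965, -0.9651696667951765]] 61.06628510571204
machine scene [268.1 236.5] 0.78 [541.5 103.    0. ]
machine side [265.4 207.2] 0.62 [557.9 100.5   0. ]
   TRI [550.8  93.3   9.6] [0.9, 0.9]
well scene [260.1 171. ] 0.64 [495.5 114.4 220. ]
well side [252.9 157.1] 0.57 [495.5  93.2 220. ]
   TRI [501.3 104.5 219.3] [6.9, 6.9]
lever_pad scene [299.1 157.5] 0.69 [5
[... 478 characters left out ...]
.2 208.4] 0.8 
   TRI [489.5  79.4  38.5] [5.7, 5.7]
mug_spare scene [311.2 184.3] 0.83 [423.1 452.6   0. ]
mug_spare scene [297.8 159.3] 0.54 [244.4 571.3   0. ]
mug_spare side [175.1 172.6] 0.84 [428.9 435.3  -0. ]
mug_spare side [213.  156.5] 0.52 [591.4 438.4   0. ]
   TRI [430.1 440.6   2.5] [5.3, 5.3]
jar scene [345.3 202.2] 0.78 [592.7 444.6   0. ]
jar side [218.5 156.9] 0.54 [605.9 424.    0. ]
   TRI [603.5 424.2   7.9] [6.2, 6.2]
spoon scene [182.3 303.4] 0.57 [ 598.8 -267.3   12. ]
spoon scene [183.8 276.5] 0.56 [ 517.2 -206.7   12. ]
spoon side [330.2 269.9] 0.73 [ 518.5 -212.4   12. ]
spoon side [340.9 294.6] 0.42 [ 479.4 -285.2   12. ]
   TRI [ 546.8 -216.9  -35.6] [26.2, 26.2]
```

View pics/scene0.png

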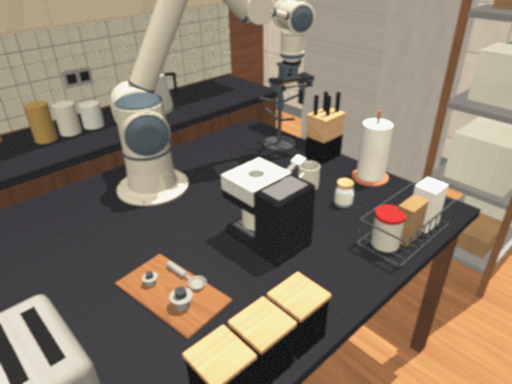

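View pics/side0.png

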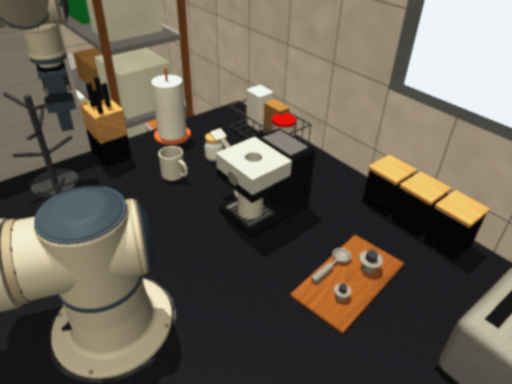

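Large capsule near (597,-270), at scene (181,300) and side (371,262). Well near (500,104) and lever pad near (500,284). All of these fit the given sizes. I'll lift and travel over the machine for a closer wrist picture.

```bash
python3 -m inch '[0,0,-55,0,1, 0,0,-55,0,1, -36,-28,-26,0,1, -42,-32,0,0,1, -42,-32,0,0,1]'
python3 -m inch '[-42,-32,0,0,1, -42,-32,0,0,1, -42,-32,0,0,1, -42,-32,0,0,1, -42,-32,0,0,1]'
python3 -m inch '[-42,-32,0,0,1, -42,-32,0,0,1, 0,0,0,0,1]'
cat > look.py <<'E'
from h import *
import sys
np.set_printoptions(precision=1,suppress=True)
f=grab_frame("wrist");cv2.imwrite(sys.argv[1],f["image"]);s=sense();print(s["clock"],s["tcp_pos"],s["joint_positions"])
for a in sys.argv[2:]:
    l,z=a.split(":")
    for q in pinpoint(f,l)[:2]: print(l,np.array(q["location"]),round(q["confidence"],2),onz(f,q["location"],float(z)))
    for q in outline_of(f,l)[:1]:
        print(l,"ext",q["extent"],round(q["confidence"],2))
E
python3 look.py pics/w1.png well:220 lever_pad:206
```

```text
clock: 2.12
tcp_pos: [254.5, 482.6, 350.3]
tcp_rot: [[-0.966, 0.258, 0.001], [0.258, 0.966, 0.001], [-0.0, 0.001, -1.0]]
force: [0.6, 0.2, 0.2]
opening: 91.1
grip_force: 0.0
clock: 2.75
tcp_pos: [416.1, 273.4, 350.1]
tcp_rot: [[-0.966, 0.259, 0.0], [0.259, 0.966, 0.0], [-0.0, 0.0, -1.0]]
force: [0.0, 0.9, 0.2]
opening: 91.0
grip_force: 0.0
clock: 3.12
tcp_pos: [481.6, 188.7, 349.7]
tcp_rot: [[-0.965, 0.263, 0.0], [0.263, 0.965, -0.001], [-0.0, -0.0, -1.0]]
force: [-0.0, 0.3, -0.1]
opening: 91.1
grip_force: 0.0
3.175 [480.5 190.1 349.8] [ 0.3  0.2  1.4  0.   1.5 -1. ]
well [169.5 229.8] 0.58 [498.6  94.5 220. ]
well ext [66.3, 126.7, 370.9, 342.6] 0.71
lever_pad [346.6 183.1] 0.78 [502.2 274.8 206. ]
lever_pad ext [256.7, 161.5, 369.6, 210.8] 0.75
```

View pics/w1.png

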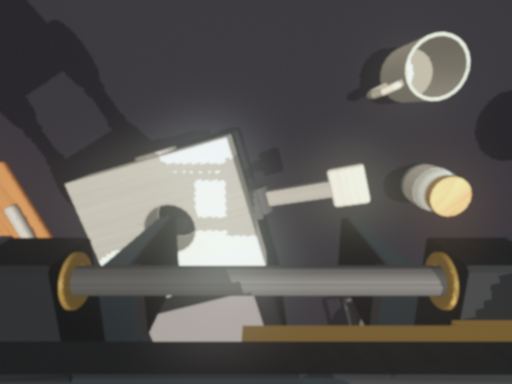

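Wrist picture: well near (170,228), lever pad near (350,186), front top corners near (67,184) and (232,135). I'll refine these when I come back. Next, the capsule.

```bash
python3 -m inch '[-28.5,-46,0,0,1, -28.5,-46,0,0,1, -28.5,-46,0,0,1, -28.5,-46,0,0,1, -28.5,-46,0,0,1]' | head -2
python3 -m inch '[-28.5,-46,0,0,1, -28.5,-46,0,0,1, -28.5,-46,0,0,1, -28.5,-46,0,0,1, 0,0,50,0,1]' | head -2
python3 -m inch '[0,0,50,0,1, 0,0,50,0,1, 0,0,0,0,1]' | head -3
python3 look.py pics/w2.png capsule_large:12 capsule_small:12 spoon:12
```

```text
clock: 4.0
tcp_pos: [558.2, -68.3, 350.1]
clock: 4.62
tcp_pos: [623.2, -278.4, 302.0]
clock: 5.0
tcp_pos: [618.9, -272.8, 196.7]
tcp_rot: [[-0.966, 0.258, -0.006], [0.258, 0.966, 0.003], [0.007, 0.002, -1.0]]
5.05 [ 620.4 -273.8  199.8] [-0.5  0.6  1.2  0.   1.3 -1.8]
capsule_large ext [227.1, 142.1, 286.6, 199.7] 0.89
capsule_small [203.1  50.7] 0.97 [ 477.4 -291.4   12. ]
capsule_small ext [180.2, 19.2, 224.1, 67.7] 0.61
spoon [298.3  75.7] 0.7 [ 525.4 -203.7   12. ]
spoon ext [263.5, 0.0, 336.7, 147.1] 0.69
```

View pics/w2.png

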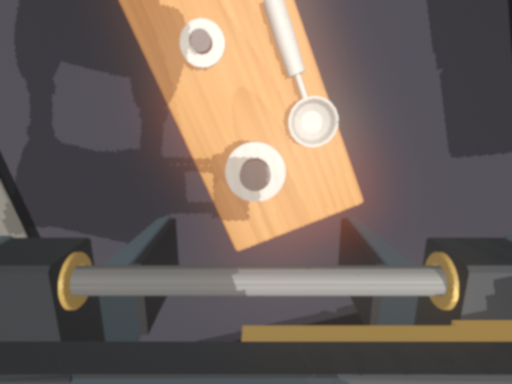

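The large capsule's flange circle is centred near (256,171) and its knob top near (255,174). The small capsule is at (202,43) and the spoon bowl at (313,121). The wrist camera hasn't moved, so I can project these now.

```bash
python3 - <<'E'
from h import *
np.set_printoptions(precision=2,suppress=True)
f=grab_frame("wrist");s=sense();g=f["image"]
r=outline_of(f,"capsule_large")[0];m=r["region"].astype(np.uint8)
c=max(cv2.findContours(m,0,1)[0],key=cv2.contourArea);e=cv2.fitEllipse(c);print(e)
cs=[("flange",e[0],47),("knob",(255,174),66)]
# knob: dark blob inside flange
x,y=map(int,e[0]);gray=cv2.cvtColor(g,6);k=(gray<110).astype(np.uint8);mask=np.zeros_like(k);cv2.circle(mask,(x,y),22,1,-1);k&=mask
M=cv2.moments(k);kc=(M["m10"]/M["m00"],M["m01"]/M["m00"]);print("knobpx",kc,k.sum());cs.append(("knob2",kc,62))
for n,p,z in cs:
    X=onz(f,p,z);print(n,X)
    R=np.array(s["tcp_rot"]);print("  tool shift",R.T@(np.array([X[0],X[1],50.5])-s["tcp_pos"]))
print(R)
p,d=ray(f,(e[0][0]+e[1][0]/2,e[0][1]));print("diam",2*np.linalg.norm((onz(f,(e[0][0]+e[1][0]/2,e[0][1]),47)-onz(f,e[0],47))))
E
```

```text
((257.3069763183594, 165.76329040527344), (57.59345245361328, 58.983177185058594), 74.63384246826172)Traceback (most recent call last):
  File "<stdin>", line 9, in <module>
ZeroDivisionError: float division by zero
```

```bash
cat > cap.py <<'E'
from h import *
np.set_printoptions(precision=2,suppress=True)
f=grab_frame("wrist");s=sense();g=f["image"];R=np.array(s["tcp_rot"])
r=outline_of(f,"capsule_large")[0];m=r["region"].astype(np.uint8);print(r["extent"],s["clock"],s["tcp_pos"])
e=cv2.fitEllipse(max(cv2.findContours(m,0,1)[0],key=cv2.contourArea))
gray=cv2.cvtColor(g,cv2.COLOR_BGR2GRAY)
sat=cv2.cvtColor(g,cv2.COLOR_BGR2HSV)[...,1]
x,y=map(int,e[0]);mask=np.zeros_like(gray);cv2.circle(mask,(x,y+3),25,1,-1)
v=gray[mask>0];t=cv2.threshold(v,0,255,cv2.THRESH_OTSU)[0];k=((gray<t)&(mask>0)).astype(np.uint8)
n,l,st,ce=cv2.connectedComponentsWithStats(k);i=1+np.argmax(st[1:,4]);print("otsu",t,st[i],"ell",e)
for n,p,z in [("flange",e[0],47),("knob",ce[i],63)]:
    X=onz(f,p,z);print(n,np.array(p),X,"tool",R.T@(np.array([X[0],X[1],50.5])-s["tcp_pos"]))
E
python3 cap.py
```

```text
[232.0, 136.4, 290.0, 195.3] 5.5 [ 620.7  -275.08  200.68]
otsu 206.0 [ 232  154   40   41 1210] ell ((257.272216796875, 166.2632293701172), (58.919097900390625, 59.68620300292969), 169.2016143798828)
flange [257.27 166.26] [ 603.7  -270.56   47.  ] tool [ 17.75  -0.   150.16]
knob [251.55 171.7 ] [ 604.74 -276.53   63.  ] tool [ 15.19  -5.49 150.17]
```

```bash
cat > cir.py <<'E'
from h import *
np.set_printoptions(precision=2,suppress=True)
f=grab_frame("wrist");s=sense();g=f["image"];R=np.array(s["tcp_rot"]);cv2.imwrite("pics/cir.png",g)
x0,y0=200,110;b=cv2.resize(g[y0:240,x0:310],None,fx=4,fy=4,interpolation=cv2.INTER_CUBIC)
sat=cv2.cvtColor(b,cv2.COLOR_BGR2HSV)[...,1];gr=cv2.cvtColor(b,6)
for n,im,lo,hi,z in [("flange",sat,100,140,47),("knob",gr,40,75,65)]:
    c=cv2.HoughCircles(im,cv2.HOUGH_GRADIENT,1,40,param1=120,param2=20,minRadius=lo,maxRadius=hi)
    for q in (c[0][:2] if c is not None else []):
        p=(q[:2]+.5)/4-.5+[x0,y0];X=onz(f,p,z);print(n,p,q[2]/4,X,"tool",R.T@(np.array([X[0],X[1],50.5])-s["tcp_pos"]))
        cv2.circle(b,tuple(map(int,q[:2])),int(q[2]),(0,255,0),1)
cv2.imwrite("pics/cirb.png",b)
E
python3 cir.py
```

```text
(no output)
```

View pics/cirb.png

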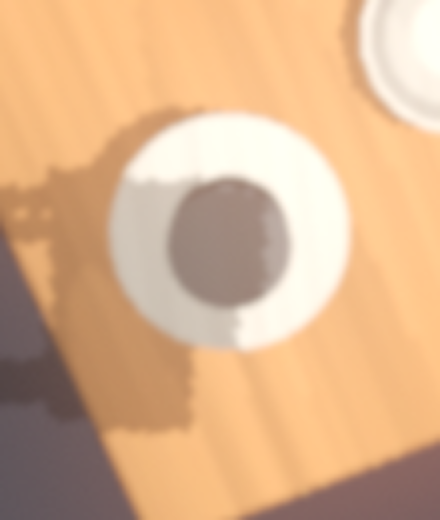

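In the crop, the flange is centred at (229,232), which is image (257.2,168). The knob is centred at (229,242), which is image (257.2,170.4).

```bash
python3 - <<'E'
from h import *
np.set_printoptions(precision=2,suppress=True)
f=grab_frame("wrist");s=sense();R=np.array(s["tcp_rot"]);print(s["tcp_pos"],R)
for p,z in [((257.1,167.9),48),((257.1,170),62)]:
    X=onz(f,p,z);print(X,R.T@(np.array([X[0],X[1],50.5])-s["tcp_pos"]))
E
```

```text
[ 620.48 -275.01  200.09] [[-0.97  0.26  0.  ]
 [ 0.26  0.97 -0.  ]
 [-0.   -0.   -1.  ]]
[ 604.52 -270.89   48.  ] [ 16.51  -0.15 149.59]
[ 604.13 -270.76   62.  ] [ 16.91  -0.12 149.59]
```

```bash
python3 -m inch '[8,0,40,0,1, 8,0,40,0,1, 1,0,40,0,1, 0,0,20,0,1, 0,0,9,0,1]' | head -4
python3 -m inch '[0,0,0,0,1, 0,0,0,0,0, 0,0,0,0,0, 0,0,0,0,0, 0,0,0,0,0]'
```

```text
clock: 6.28
tcp_pos: [603.6, -270.3, 49.8]
tcp_rot: [[-0.966, 0.259, -0.001], [0.259, 0.966, 0.001], [0.002, 0.0, -1.0]]
force: [-0.2, 0.5, 0.3]
clock: 6.9
tcp_pos: [604.1, -270.6, 51.2]
tcp_rot: [[-0.966, 0.259, 0.0], [0.259, 0.966, -0.0], [-0.0, -0.0, -1.0]]
force: [-0.2, 0.2, 0.6]
opening: 53.8
grip_force: 0.0
```

```bash
python3 -m inch '[0,0,0,0,0, 0,0,0,0,0, 0,0,0,0,0, 0,0,0,0,0]'
```

```text
clock: 7.4
tcp_pos: [604.0, -270.6, 50.9]
tcp_rot: [[-0.966, 0.259, -0.0], [0.259, 0.966, 0.0], [0.0, 0.0, -1.0]]
force: [0.3, -0.8, -1.2]
opening: 29.1
grip_force: 30.0
```

```bash
python3 -m inch '[0,0,-40,0,0, 0,0,-55,0,0, 0,0,-60,0,0, 0,0,-60,0,0, 0,0,-60,0,0]'
python3 -m inch '[20,45,-5,0,0, 20,45,0,0,0, 20,45,0,0,0, 20,45,0,0,0, 20,45,0,0,0]' | head -2
python3 -m inch '[20,45,0,0,0, 20,45,0,0,0, 18,45,0,0,0, 0,0,0,0,0, 0,0,0,0,0]'
python3 look.py pics/w3.png well:220 lever_pad:206
```

```text
clock: 8.02
tcp_pos: [603.7, -270.3, 328.0]
tcp_rot: [[-0.966, 0.259, -0.0], [0.259, 0.966, 0.0], [0.0, 0.0, -1.0]]
force: [0.6, -0.4, -0.6]
opening: 29.1
grip_force: 30.0
clock: 8.65
tcp_pos: [565.1, -25.8, 330.9]
clock: 9.28
tcp_pos: [544.6, 117.9, 330.9]
tcp_rot: [[-0.966, 0.258, -0.0], [0.258, 0.966, -0.0], [0.0, -0.0, -1.0]]
force: [0.5, -0.6, 0.6]
opening: 29.3
grip_force: 30.0
9.325 [544.7 117.4 330.9] [ 0.1  0.3  1.3 -0.   1.5 -1.2]
well [220.1 150.8] 0.64 [498.8  96.9 220. ]
well ext [104.5, 38.2, 444.1, 321.3] 0.76
lever_pad [417.9 101.9] 0.64 [504. 274. 206.]
lever_pad ext [309.2, 71.6, 444.6, 143.6] 0.98
```

View pics/w3.png

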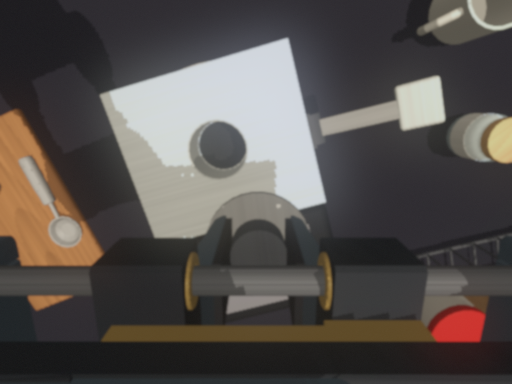

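Wrist picture: well mouth near (218.5,149.5), about 55 px across. Pad corners at (395,86), (438,76), (445,122) and (404,131). Machine front corners at (101,94) and (289,38).

```bash
cat > w.py <<'E'
from h import *
np.set_printoptions(precision=2,suppress=True)
f=grab_frame("wrist");s=sense();R=np.array(s["tcp_rot"]);print(s["tcp_pos"])
b=cv2.resize(f["image"][100:200,165:275],None,fx=5,fy=5,interpolation=cv2.INTER_CUBIC);cv2.imwrite("pics/wellb.png",b)
A=onz(f,(101,94),220);B=onz(f,(289,38),220);C=onz(f,(326,203),220);v=B-A;print("front",np.linalg.norm(v),"yaw",np.degrees(np.arctan2(-v[0],v[1])));w=C-B;print("side yaw",np.degrees(np.arctan2(w[1],w[0])))
u=v/np.linalg.norm(v);m=(A+B)/2;x=np.array([u[1],-u[0],0]);print("well by corners",m+70*x)
for n,p,z in [("well",(218.5,149.5),220),("pad",(420.5,104),206)]:
    X=onz(f,p,z);print(n,X,"tool",R.T@(X-s["tcp_pos"]))
P=onz(f,(218.5,149.5),220);print("diam",np.linalg.norm(onz(f,(191,149.5),220)-onz(f,(246,149.5),220)))
E
python3 w.py
```

```text
[544.78 117.34 330.92]
front 160.08317449536804 yaw 0.24936245340749735
side yaw 0.026171717647610965
well by corners [498.18  95.21 220.  ]
well [497.57  95.34 220.  ] tool [ 39.87 -33.52 110.92]
pad [506.81 275.48 206.  ] tool [ 77.77 142.83 124.91]
diam 47.49819090310275
```

View pics/wellb.png

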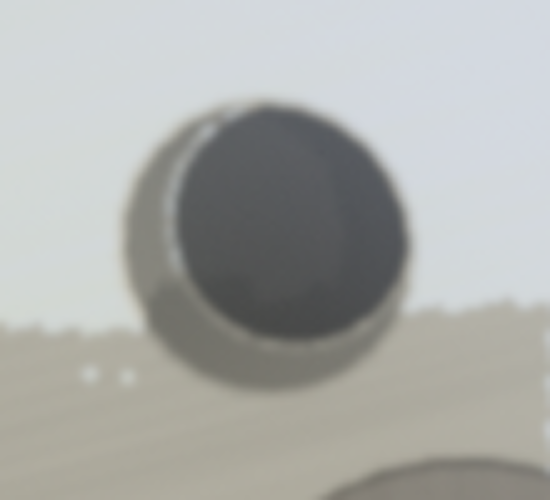

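Mouth centred at (218.4,149.0), about 50 mm across, so it agrees with the corners. Inserting.

```bash
python3 -m inch '[20,-16.7,0,0,0, 20.2,-16.7,0,0,0, 0,0,20,0,0, 0,0,15,0,0, 0,0,0,0,0]' | head -4
python3 -m inch '[0,0,15,0,0, 0,0,15,0,0, 0,0,15,0,0, 0,0,10,0,0, 0,0,0,0,0]' | head -4
```

```text
clock: 10.2
tcp_pos: [496.8, 96.0, 294.9]
tcp_rot: [[-0.966, 0.259, -0.002], [0.259, 0.966, -0.0], [0.002, -0.001, -1.0]]
force: [1.1, -0.6, -0.2]
clock: 10.82
tcp_pos: [496.8, 96.2, 240.1]
tcp_rot: [[-0.966, 0.259, -0.001], [0.259, 0.966, -0.0], [0.001, -0.0, -1.0]]
force: [0.6, -0.1, -0.9]
```

```bash
python3 -m inch '[0,0,5,0,0, 0,0,4,0,0, 0,0,2,0,0, 0,0,0,0,0]' | head -4
python3 -m inch '[0,0,1,0,0, 0,0,1,0,0, 0,0,0,0,0]' | head -4
```

```text
clock: 11.32
tcp_pos: [497.1, 96.2, 229.9]
tcp_rot: [[-0.966, 0.259, -0.0], [0.259, 0.966, 0.0], [0.0, 0.0, -1.0]]
force: [-0.0, 0.2, -0.2]
clock: 11.7
tcp_pos: [497.1, 96.2, 227.9]
tcp_rot: [[-0.966, 0.259, -0.0], [0.259, 0.966, -0.0], [0.0, -0.0, -1.0]]
force: [-0.1, 0.2, -1.3]
```

```bash
python3 -m inch '[0,0,1,0,0, 0,0,0,0,0]' | head -4
python3 -m inch '[0,0,0,0,0.7, 0,0,0,0,0.7, 0,0,0,0,0.7, 0,0,0,0,0.7, 0,0,0,0,0.7]'
python3 -m inch '[0,0,-15,0,0.7, 0,0,-30,0,0.7, 0,0,-50,0,0.7, -22,0,-18,0,0.7, 0,0,0,0,0.7]'
python3 - <<'E'
from h import *
f=grab_frame("wrist")
cv2.imwrite("pics/seat.png",f["image"])
f=grab_frame("side");p=proj(f,(497,96,225)).astype(int);print(p)
cv2.imwrite("pics/seats.png",cv2.resize(f["image"][p[1]-50:p[1]+50,p[0]-60:p[0]+60],None,fx=5,fy=5,interpolation=2))
E
```

```text
clock: 11.95
tcp_pos: [497.2, 96.2, 227.0]
tcp_rot: [[-0.966, 0.259, 0.0], [0.259, 0.966, -0.0], [-0.0, 0.0, -1.0]]
force: [-1.8, 0.2, 2.0]
clock: 12.58
tcp_pos: [497.1, 96.2, 226.9]
tcp_rot: [[-0.966, 0.259, -0.0], [0.259, 0.966, -0.0], [0.0, -0.0, -1.0]]
force: [-0.4, 0.5, 0.8]
opening: 63.7
grip_force: 0.0
clock: 13.2
tcp_pos: [519.8, 90.3, 341.0]
tcp_rot: [[-0.966, 0.259, 0.003], [0.259, 0.966, 0.0], [-0.003, 0.001, -1.0]]
force: [-0.5, -0.3, -1.2]
opening: 64.1
grip_force: 0.0
[252 154]
```

View pics/seat.png

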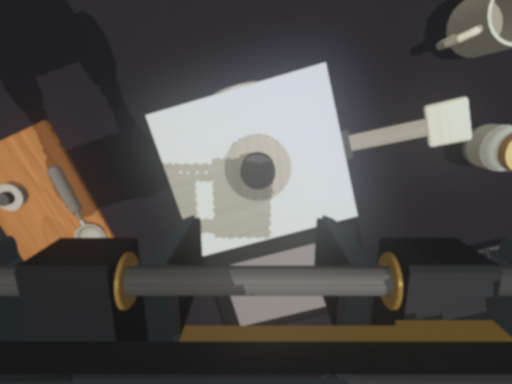

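View pics/seats.png

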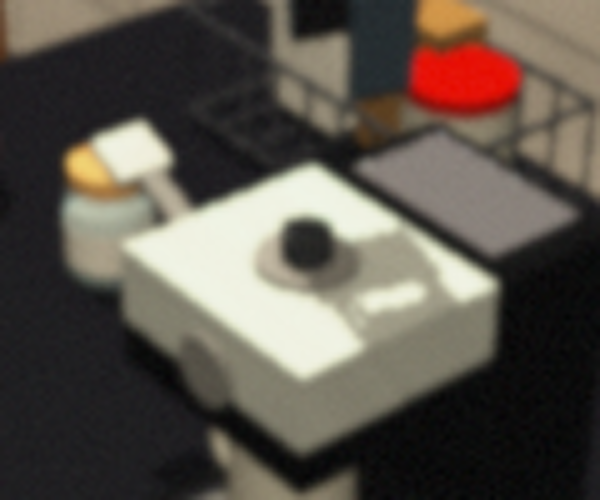

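The flange lies flat on the rim, with the knob up at seat image (258,170) and crop (308,243). It is released. The seat height of 227.0 matches the expected 226.9. On to the lever.

```bash
python3 -m inch '[15.5,45,0,0,0, 15.5,45,0,0,0, 15.5,45,0,0,0, 15.5,46,0,0,0, 0,0,20,0,0]' | head -2
python3 -m inch '[0,0,30,0,0, 0,0,30,0,0, 0,0,21,0,0, 0,0,0,0,0, 0,0,0,0,0]'
python3 - <<'E'
from h import *
np.set_printoptions(precision=2,suppress=True)
s=sense();print(s["tcp_pos"]);
for n in("scene","side"):
    f=grab_frame(n);r=pinpoint(f,"lever_pad")
    for q in r[:1]:print(n,q["confidence"],q["location"],onz(f,q["location"],206),proj(f,(507,275.5,206)))
E
```

```text
clock: 13.92
tcp_pos: [504.3, 284.4, 319.3]
clock: 14.55
tcp_pos: [505.2, 281.5, 239.4]
tcp_rot: [[-0.966, 0.259, 0.0], [0.259, 0.966, 0.0], [-0.0, 0.0, -1.0]]
force: [0.6, -0.4, 0.9]
opening: 0.6
grip_force: 0.0
[505.2  281.45 239.35]
scene 0.6 [298.7, 158.8] [505.98 277.93 206.  ] [298.43 159.14]
side 0.55 [218.4, 134.3] [503.74 270.52 206.  ] [218.32 133.3 ]
```

```bash
python3 -m inch '[0,0,15,0,0, 0,0,10,0,0, 0,0,5,0,0, 0,0,5,0,0, 0,0,0,0,0]' | head -4
python3 -m inch '[0,0,8,0,0, 0,0,8,0,0, 0,0,8,0,0, 0,0,5,0,0, 0,0,0,0,0]' | head -4
```

```text
clock: 15.38
tcp_pos: [505.4, 281.3, 203.7]
tcp_rot: [[-0.966, 0.259, -0.0], [0.259, 0.966, -0.0], [0.0, -0.0, -1.0]]
force: [0.0, -0.6, 2.2]
clock: 16.0
tcp_pos: [505.3, 281.3, 174.6]
tcp_rot: [[-0.966, 0.259, -0.0], [0.259, 0.966, -0.0], [0.0, -0.0, -1.0]]
force: [-0.5, 1.5, 4.8]
```

```bash
python3 -m inch '[0,0,4,0,0, 0,0,3,0,0, 0,0,1.5,0,0, 0,0,1,0,0, 0,0,0,0,0]' | head -4
python3 -m inch '[0,0,0,0,0, 0,0,0,0,0]' | head -4
python3 - <<'E'
from h import *
print(sense()["tcp_pos"])
ims=[]
for n in("scene","side"):
    f=grab_frame(n);q=pinpoint(f,"lever_pad")
    print(n,[(x["confidence"],x["location"]) for x in q[:1]],proj(f,(507.5,285.5,165)),proj(f,(507.5,285.5,170)))
    p=proj(f,(507,230,180)).astype(int);b=f["image"][p[1]-50:p[1]+50,p[0]-50:p[0]+50];ims.append(cv2.resize(b,(400,400),interpolation=2))
cv2.imwrite("pics/lev.png",np.hstack(ims))
E
```

```text
clock: 16.62
tcp_pos: [505.4, 281.7, 165.7]
tcp_rot: [[-0.966, 0.259, 0.0], [0.259, 0.966, 0.001], [-0.0, 0.001, -1.0]]
force: [-1.8, 4.5, 6.0]
clock: 16.88
tcp_pos: [505.4, 281.7, 165.8]
tcp_rot: [[-0.966, 0.259, 0.0], [0.259, 0.966, 0.001], [-0.0, 0.001, -1.0]]
force: [-0.3, 4.1, 6.1]
[505.39756426 281.69491268 165.78528743]
scene [(0.67, [255.6, 182.8])] [300.12098102 169.1578171 ] [300.17869062 167.84015155]
side [(0.43, [215.6, 145.3])] [216.98283766 143.25446283] [216.93364597 141.8948496 ]
```

View pics/lev.png

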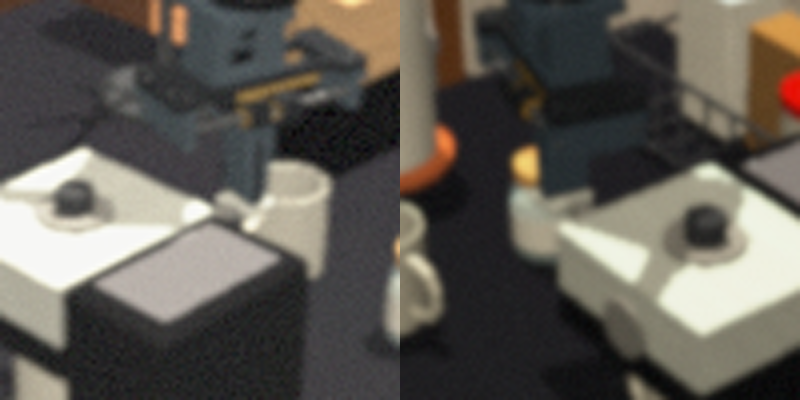

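Fingertips are on the pad in both views. The lever is about level: 165.8 mm and 6.1 N. One last trim, then I'll hand it in.

```bash
python3 -m inch '[0,0,0.7,0,0, 0,0,0,0,0, 0,0,0,0,0, 0,0,0,0,0, 0,0,0,0,0]' | head -4
python3 -c "
from station import *
s=sense();print(s['tcp_pos'],s['force'],finish_job())"
```

```text
clock: 17.7
tcp_pos: [505.4, 281.7, 165.1]
tcp_rot: [[-0.966, 0.259, 0.0], [0.259, 0.966, 0.001], [-0.0, 0.001, -1.0]]
force: [-1.3, 3.1, 5.8]
the job is handed in; nothing more can be done
[505.41819917 281.67933903 165.11912112] [-1.34527959  3.08605668  5.80415538] None
```

The large capsule is seated in the well, knob up and released, and I handed the job in at about 18 s with the arm still holding the brew lever level (fingertips at 165.1 mm, about 6 N); no verdict came back.

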